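# Hold up the grinder's eye shield for a wheel change

## Robot

A 7-joint arm with a two-finger parallel gripper is mounted at the origin on a cart in front of the work surface, level with it; the furniture and walls round the work are solid. World frame = base frame: x ahead of the robot, y to its left, z up, the work surface at z = 0. Lengths are in mm, angles in rad, forces in N, time in s.
With the tool pointing down it reaches from about 400 to 850 mm from the base axis. Payload 10.4 kg.
Tool frame: the origin (TCP) lies between the finger pads; the fingertips stand 19 mm ahead of it and the grasp point (between the pads) is the TCP; z points along the fingers, y is the line along which they close (so a half turn about z gives the same grasp; the last joint's range is limited). The gripper opens to 87 mm and grips with 3 to 60 N. Pads are 19 mm wide; open, the fingers measure 117 mm over their backs; the gripper's body (75 mm by 190 mm) begins 51 mm behind the grasp point.
Start: joints at [-1.269, 0.332, -0.065, 1.46, 0.022, 1.35, -0.088], TCP at [199.437, 592.35, 204.276] pointing down, gripper open.
Joint ranges: [-2.6, 2.6], [-0.5, 2.12], [-1.47, 1.34], [0.16, 2.42], [-1.27, 4.41], [0.06, 2.06], [-2.6, 2.6]. Speed limits (rad/s): [2.22, 2.22, 2.79, 2.79, 3.14, 3.14, 3.14].

## Interface

Orientations are given as a 3x3 rotation matrix whose columns are the frame's x, y, z axes.
In Python, from bench import bot, imaging, job gives the robot as it stands.
- The arm moves only by the shell command python3 -m inch 'ROWS'. ROWS is text: rows parted by semicolons, each of 7 numbers parted by spaces: the shift along the tool's x, y, z each as a share of 0.04 m, from -1 to 1, then the turn, a rotation vector about the tool's x, y, z each as a share of 0.1 rad, from -1 to 1, then the closure, from 0 (fully open) to 1 (shut). In form: tx ty tz wx wy wz hand; .... A call has 1 to 10 rows; each row shifts and turns the commanded pose from where the row before left it, along the tool's axes as they then stand; what a row does not reach is not made up. A row lasts 1/12 s, in which the tool goes at most 41.7 mm and 7.16 degrees, less where a joint would pass 70% of its speed; a pose out of reach is approached as far as the arm can. A call with a number of a shift or a turn outside -1 to 1 is refused whole. A call with a gripper value outside its range is refused whole. The fingers move at their own pace and stop on an object; the grip force is fixed at half the most. Time passes only in rows, so rows that do not move let the fingers close. It gives the time, the measured TCP pose, the force, the opening and the grip force at its end, in the units of the state.
- bot.observe(): the state, without advancing time (a new reading comes with each control period).
- imaging.capture(name): name is "scene" or "side" or "wrist"; returns a dict with "image" (480x640x3 uint8, blue, green, red), "depth" (480x640 float32, mm along the optical axis (not along the pixel's ray), 0 where there is no reading), "vfov" (degrees; the focal length in pixels is half the picture's height over the tangent of half this angle, whatever the lens; pixels are square), "cx", "cy" (the principal point, pixels), "eye" and "rotation" of the camera in the world; the wrist camera has in their place "hand_eye" (4x4, takes a point from camera to tool coordinates, whose origin is the TCP and whose axes are the flange's). Camera axes: x right, y up, looking along -z (the intrinsics and any distortion apply to the point x, -y, -z); pixel columns grow to the right and rows downward; lengths in mm; the calibration is good to about 2 mm. A picture is of the moment at which its call begins: read the wrist's pose just before it.
- job.close_job(): hands the job in; it is judged then, once.
The state is a dict: "t": time; "joint_pos": joint angles; "qvel": joint speeds; "effort": joint torques, N m; "ee_pos": TCP position; "tcp_rot": TCP orientation; "wrist_force": force on the tool from outside, world axes, zero at the start; "ft_torque": the same for the moment, N m; "opening": finger opening in mm; "gripper_force": force on a finger pad.
Only numpy, scipy, OpenCV 4.12 (cv2) and the standard library are available. Lean on these libraries where they do the work, as an engineer would, in place of code of your own. Each camera call takes 0.05 s, during which the arm holds its last target. There are 200 camera calls.

## Task

One of the two wheels on the bench grinder is worn down to a much smaller diameter and I am about to change it, but the eye shields no longer stay up by themselves. Swing the shield over the worn wheel up by its ball knob, 50 degrees from where it rests, so that it stands level, and keep it there: finish while still holding it up and do not let go. Leave the other shield down, and leave the things laid out on the bench where they are.

Things in the scene. Friction and masses are not known exactly. Their poses are not given: they have to be found in the camera images.
- grinder: Grey bench grinder with two dark steel wheel guards, fixed to the bench; about 290 mm wide (y), 180 mm deep without the shields, 230 mm high. Origin: centre of its foot, on the bench. +z up, +x to its back, +y to its left end as seen from the robot; its front with the shields faces -x. Yaw varies about +-0.35 rad.
- worn_wheel: The worn grinding wheel, 100 mm in diameter, 20 mm thick, on the spindle at either the left or the right end of the grinder. Origin: wheel centre, 116 mm to the left (+y) or right (-y) of the grinder's middle and 130 mm above the bench; the spindle runs along y.
- full_wheel: The good grinding wheel, 150 mm in diameter, 20 mm thick, same grey stone, at the other end of the spindle. Origin: wheel centre.
- left_shield (a joint): Angle (rad) of the left eye shield, at the left end (+y): clear plate in a dark steel frame, 88 mm wide, hinged on its rear edge; front rail 103 mm from the pin. 0 = at rest, sloping down toward the robot 50 degrees below level; grows as the knob rises; 0.873 (50 degrees) = level; stop at 1.5. About 0.25 kg, swings freely, drops back to 0 when let go.
- right_shield (a joint): Angle (rad) of the right eye shield, at the right end (-y): clear plate in a dark steel frame, 88 mm wide, hinged on its rear edge; front rail 103 mm from the pin. 0 = at rest, sloping down toward the robot 50 degrees below level; grows as the knob rises; 0.873 (50 degrees) = level; stop at 1.5. About 0.25 kg, swings freely, drops back to 0 when let go.
- left_knob (a point): Centre of the left shield's black ball knob, 27 mm diameter, on an 8 mm stem 37 mm ahead of the shield's front rail, in the plate's plane. 0.119 m above the bench at rest, 0.226 m when level. The tool rest behind it (top 123 mm high) ends 38 mm nearer the wheel. The ball can turn between pads that pinch it along the grinder's y axis.
- right_knob (a point): Centre of the right shield's black ball knob, 27 mm diameter, on an 8 mm stem 37 mm ahead of the shield's front rail, in the plate's plane. 0.119 m above the bench at rest, 0.226 m when level. The tool rest behind it (top 123 mm high) ends 38 mm nearer the wheel. The ball can turn between pads that pinch it along the grinder's y axis.
- left_hinge (a point): Point on the left shield's hinge axis, straight behind its knob, 0.226 m above the bench. The axis is level, along the grinder's y; the knob circles this point at 140 mm radius in the grinder's x-z plane, starting 50 degrees below level on the -x side.
- right_hinge (a point): Point on the right shield's hinge axis, straight behind its knob, 0.226 m above the bench. The axis is level, along the grinder's y; the knob circles this point at 140 mm radius in the grinder's x-z plane, starting 50 degrees below level on the -x side.
- new_wheel: Bystander: the new grinding wheel lying flat on the bench, 150 mm diameter, 20 mm thick, with a 32 mm hole. Origin: centre of its underside.
- side_cover: Bystander: round dark steel side cover taken off the grinder, the one nearer the robot (a like one lies at the back), 177 mm diameter, 14 mm high, lying flat on the bench. Origin: centre of its underside.
- screwdriver: Bystander: red-handled screwdriver lying on the bench, 180 mm long, 25 mm high. Origin: underside of its middle, y along the tool.

How it is judged:
By the outcome, as a careful person would: the job done as asked, in the order asked, and still so for the second after the job is handed in, while the arm keeps its last pose, push and grip.
It also fails if it takes over 42 s, if anything falls off the work surface, if the arm or the gripper's body presses on something with over 40 N, if the wrist force passes 120 N, or if a joint passes its speed limit or range.

## Working session

There is one attempt and no reset: what is moved stays moved. The work goes in short steps, Python scripts to look and compute and a shell command to move; the robot and the scene stay as the last step left them, time stands still between calls to the robot, and variables do not carry over. Pictures are saved under pics/ and viewed, at most 10 in all, crops included, and the job is handed in when it is done.

```bash
mkdir -p pics; cat > h.py <<'E'
import numpy as np, cv2
from bench import bot, imaging, job
def cap(n,f=None):
    s=bot.observe(); d=imaging.capture(n)
    if f: cv2.imwrite('pics/'+f,d['image'])
    if n=='wrist':
        T=np.eye(4);T[:3,:3]=s['tcp_rot'];T[:3,3]=s['ee_pos'];M=T@np.array(d['hand_eye']);d['eye']=M[:3,3];d['rotation']=M[:3,:3]
    d['f']=240/np.tan(np.radians(d['vfov'])/2); return d
def ray(d,u,v):
    return np.array(d['rotation'])@np.array([(u-d['cx'])/d['f'],-(v-d['cy'])/d['f'],-1])
def pt(d,u,v,z=None):
    r=ray(d,u,v); e=np.array(d['eye'])
    if z is not None: return e+r*(z-e[2])/r[2]
    return e+r*d['depth'][int(v),int(u)]
E
python3 - <<'E'
from h import *
for n in('scene','side'):
    d=cap(n,n+'1.png'); print(n,{k:v for k,v in d.items() if k not in('image','depth')})
s=bot.observe();print(s['tcp_rot'],s['t'],s['opening'])
a=[cv2.imread(f'pics/{n}1.png') for n in('scene','side')]
E
```

```text
scene {'vfov': 43.26454401667673, 'cx': 325.6294073200545, 'cy': 238.30659882319145, 'eye': array([-208.98202429,  585.12970492, 1180.32179271]), 'rotation': array([[-0.57483145,  0.60143982, -0.55483237],
       [-0.81824834, -0.42763549,  0.38418426],
       [-0.0062023 ,  0.67483185,  0.73794546]]), 'f': np.float64(605.1746945844011)}
side {'vfov': 49.22724452176632, 'cx': 328.2494837267535, 'cy': 234.75940128278222, 'eye': array([ 165.30590528, -820.49131492, 1052.38555956]), 'rotation': array([[ 0.90085808,  0.29470031, -0.31875767],
       [-0.43411144,  0.60916656, -0.66367414],
       [-0.00140846,  0.73625256,  0.67670539]]), 'f': np.float64(523.876355868432)}
[[-9.47710854e-01  3.19130107e-01 -3.33945925e-04]
 [ 3.19130271e-01  9.47710032e-01 -1.25070854e-03]
 [-8.26548454e-05 -1.29188231e-03 -9.99999162e-01]] 0.1 86.83445500450512
```

View pics/scene1.png

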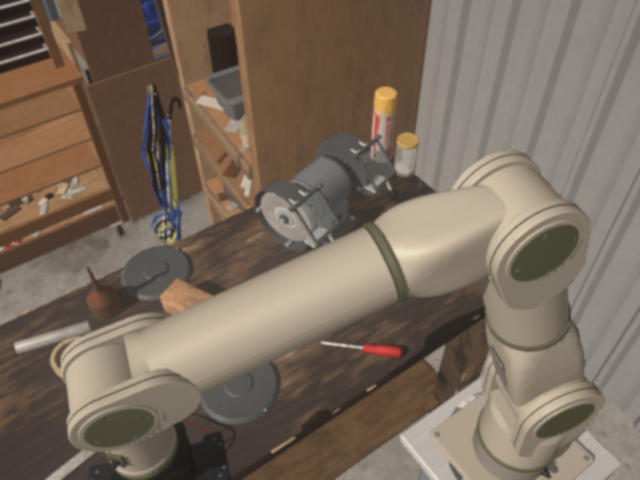

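View pics/side1.png

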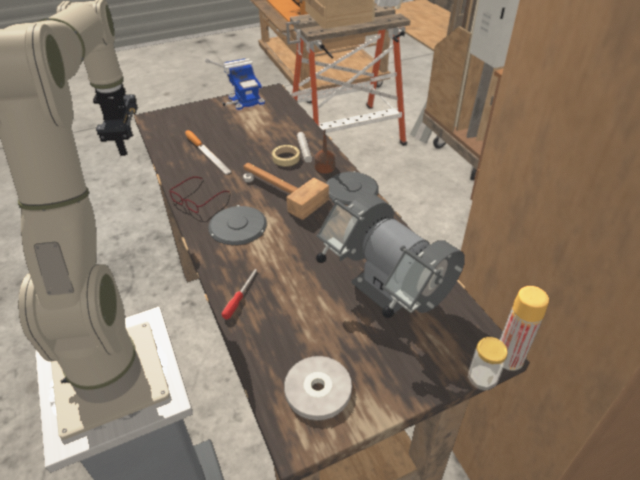

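The side view shows the knobs near (321,258) (left) and (388,312) (right). The scene view shows the grinder at about (320,190). I'll enlarge the ends to see which wheel is worn.

```bash
python3 - <<'E'
from h import *
a=cv2.imread('pics/scene1.png')[125:255,245:405];b=cv2.imread('pics/side1.png')[180:330,305:475]
cv2.imwrite('pics/z.png',np.hstack([cv2.resize(x,(400,400*x.shape[0]//x.shape[1]+0),interpolation=3)[:320] if 0 else cv2.resize(x,(400,350),interpolation=2) for x in(a,b)]))
d=cap('side')
for u,v in((321,258),(388,312)): print(pt(d,u,v,119), pt(d,u,v))
E
```

```text
[551.13227428  25.13989684 119.        ] [548.1506587   18.60496972 126.21308121]
[ 614.58184068 -197.36330011  119.        ] [ 611.12115169 -202.16313934  126.18969542]
```

View pics/z.png

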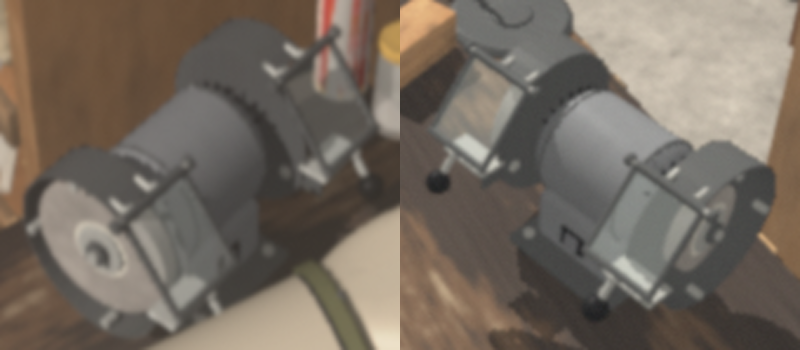

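The left wheel fills its guard, while the one inside the right guard is small, so the worn wheel is the right one. Its knob is near (614,-197,119), and the knob line gives a yaw of about 0.28. Next I'll plan the approach.

```bash
cat > plan.py <<'E'
from h import *
from scipy.spatial.transform import Rotation as Ro
def target(yaw,t):
    gx=np.array([np.cos(yaw),np.sin(yaw),0]); gy=np.array([-gx[1],gx[0],0])
    z=np.sin(t)*gx-np.cos(t)*np.array([0,0,1]); y=-gy; return np.c_[np.cross(y,z),y,z],gx,gy
def rows(p,R,pts,Rs):
    # waypoints; prints rows in move units
    for q,S in zip(pts,Rs):
        dp=R.T@(q-p)/40; w=Ro.from_matrix(R.T@S).as_rotvec()/.1
        n=int(np.ceil(max(abs(dp).max(),np.linalg.norm(dp),abs(w).max(),.01)-.02))
        pp=p.copy();RR=R.copy()
        for i in range(n):
            R2=R@Ro.from_rotvec(w*.1*(i+1)/n).as_matrix()
            print(*np.round(np.r_[RR.T@((q-p)/n)/40,w/n],2),sep=' ',end='; ')
            RR=R2
        print(); p,R=q,S
E
python3 - <<'E'
from plan import *
s=bot.observe();p=np.array(s['ee_pos']);R=np.array(s['tcp_rot'])
S,gx,gy=target(.278,0.7);D,_,_=target(.278,0)
k=np.array([614,-197,119.]);print(k-150*S[:,2])
w=[Ro.from_matrix(R.T@D).as_rotvec()];print(w)
u=p+[0,0,110]
g=k-150*S[:,2]
mid=np.r_[g[:2],300]
rows(p,R,[u,mid,g],[R,D,S])
E
```

```text
[ 521.07743905 -223.51918756  233.72632809]
[array([-3.63980793e-04,  1.28983947e-03,  2.53880851e+00])]
-0.0 -0.0 -0.92 0.0 0.0 0.0; -0.0 -0.0 -0.92 0.0 0.0 0.0; -0.0 -0.0 -0.92 0.0 0.0 0.0; 
-0.54 -0.64 0.01 -0.0 0.0 0.98; -0.6 -0.59 0.01 -0.0 0.0 0.98; -0.66 -0.53 0.01 -0.0 0.0 0.98; -0.71 -0.46 0.01 -0.0 0.0 0.98; -0.75 -0.39 0.01 -0.0 0.0 0.98; -0.78 -0.31 0.01 -0.0 0.0 0.98; -0.81 -0.24 0.01 -0.0 0.0 0.98; -0.83 -0.16 0.01 -0.0 0.0 0.98; -0.84 -0.07 0.01 -0.0 0.0 0.98; -0.84 0.01 0.01 -0.0 0.0 0.98; -0.84 0.09 0.01 -0.0 0.0 0.98; -0.83 0.17 0.01 -0.0 0.0 0.98; -0.8 0.25 0.01 -0.0 0.0 0.98; -0.78 0.33 0.01 -0.0 0.0 0.98; -0.74 0.4 0.01 -0.0 0.0 0.98; -0.7 0.47 0.01 -0.0 0.0 0.98; -0.65 0.54 0.01 -0.0 0.0 0.98; -0.59 0.6 0.01 -0.0 0.0 0.98; -0.53 0.65 0.01 -0.0 0.0 0.98; -0.47 0.7 0.01 -0.0 0.0 0.98; -0.4 0.74 0.01 -0.0 0.0 0.98; -0.32 0.78 0.01 -0.0 0.0 0.98; -0.24 0.81 0.01 -0.0 0.0 0.98; -0.16 0.83 0.01 -0.0 0.0 0.98; -0.08 0.84 0.01 -0.0 0.0 0.98; 0.0 0.84 0.01 -0.0 0.0 0.98; 
0.0 0.0 0.24 0.0 1.0 -0.0; -0.02 0.0 0.24 0.0 1.0 -0.0; -0.05 0.0 0.23 0.0 1.0 -0.0; -0.07 0.0 0.23 0.0 1.0 -0.0; -0.09 0.0 0.22 0.0 1.0 -0.0; -0.11 0.0 0.21 0.0 1.0 -0.0; -0.13 0.0 0.2 0.0 1.0 -0.0;
```

```bash
python3 -m inch '0 0 -0.9 0 0 0 0; 0 0 -0.9 0 0 0 0; 0 0 -0.9 0 0 0 0; -0.55 -0.65 0 0 0 1 0; -0.6 -0.6 0 0 0 1 0; -0.65 -0.55 0 0 0 1 0; -0.7 -0.45 0 0 0 1 0; -0.75 -0.4 0 0 0 1 0; -0.8 -0.3 0 0 0 1 0; -0.8 -0.25 0 0 0 1 0'
python3 -m inch '-0.85 -0.15 0 0 0 1 0; -0.85 -0.05 0 0 0 1 0; -0.85 0 0 0 0 1 0; -0.85 0.1 0 0 0 1 0; -0.85 0.15 0 0 0 1 0; -0.8 0.25 0 0 0 1 0; -0.8 0.35 0 0 0 1 0; -0.75 0.4 0 0 0 1 0; -0.7 0.45 0 0 0 1 0; -0.65 0.55 0 0 0 1 0'
python3 - <<'E'
from plan import *
s=bot.observe();print(s['t'],s['joint_pos'],s['tcp_rot'])
p=np.array(s['ee_pos']);R=np.array(s['tcp_rot'])
S,gx,gy=target(.278,0.7);D,_,_=target(.278,0)
k=np.array([614,-197,119.]);g=k-150*S[:,2]
rows(p,R,[np.r_[g[:2],300],g],[D,S])
E
```

```text
t: 0.98
ee_pos: [284.1, 369.0, 312.0]
tcp_rot: [[-0.515, 0.857, -0.0], [0.857, 0.515, 0.0], [0.0, -0.0, -1.0]]
wrist_force: [1.4, -0.1, -0.3]
opening: 87.2
gripper_force: 0.0
t: 1.82
ee_pos: [400.6, 48.6, 312.2]
tcp_rot: [[0.443, 0.897, 0.0], [0.897, -0.443, 0.001], [0.001, -0.0, -1.0]]
wrist_force: [1.1, 0.3, -0.3]
opening: 87.5
gripper_force: 0.0
1.8167 [-0.74509609 -0.25714012  0.41720029  1.82150061  0.10274087  1.55572807
 -0.8005972 ] [[ 4.42998790e-01  8.96522191e-01  1.82017288e-04]
 [ 8.96521997e-01 -4.42998816e-01  5.98470065e-04]
 [ 6.17175137e-04 -1.01939013e-04 -9.99999804e-01]]
-0.53 0.64 0.03 -0.0 -0.0 0.93; -0.47 0.68 0.03 -0.0 -0.0 0.93; -0.4 0.72 0.03 -0.0 -0.0 0.93; -0.33 0.76 0.03 -0.0 -0.0 0.93; -0.26 0.78 0.03 -0.0 -0.0 0.93; -0.19 0.8 0.03 -0.0 -0.0 0.93; -0.11 0.82 0.03 -0.0 -0.0 0.93; -0.04 0.83 0.03 -0.0 -0.0 0.93; 0.04 0.83 0.03 -0.0 -0.0 0.93; 
0.0 0.0 0.24 0.0 1.0 -0.0; -0.02 0.0 0.24 0.0 1.0 -0.0; -0.05 0.0 0.23 0.0 1.0 -0.0; -0.07 0.0 0.23 0.0 1.0 -0.0; -0.09 0.0 0.22 0.0 1.0 -0.0; -0.11 0.0 0.21 0.0 1.0 -0.0; -0.13 0.0 0.2 0.0 1.0 -0.0;
```

```bash
python3 -m inch '-0.55 0.65 0 0 0 0.95 0; -0.45 0.7 0 0 0 0.95 0; -0.4 0.7 0 0 0 0.95 0; -0.35 0.75 0 0 0 0.95 0; -0.25 0.8 0 0 0 0.95 0; -0.2 0.8 0 0 0 0.9 0; -0.1 0.8 0 0 0 0.9 0; -0.05 0.85 0 0 0 0.9 0; 0.05 0.85 0 0 0 0.9 0'
python3 -m inch '0 0 0.25 0 1 0 0; 0 0 0.25 0 1 0 0; -0.05 0 0.25 0 1 0 0; -0.05 0 0.25 0 1 0 0; -0.1 0 0.2 0 1 0 0; -0.1 0 0.2 0 1 0 0; -0.15 0 0.2 0 1 0 0; 0 0 0 0 0 0 0'
python3 - <<'E'
from plan import *
s=bot.observe();print(s['t'],s['joint_pos'])
d=cap('wrist','w1.png')
e=np.array([614,-197,119.])-d['eye'];c=d['rotation'].T@e;print(d['cx']+d['f']*c[0]/-c[2],d['cy']+d['f']*c[1]/c[2])
E
```

```text
t: 2.57
ee_pos: [522.5, -224.8, 312.3]
tcp_rot: [[0.962, 0.275, 0.001], [0.275, -0.962, 0.0], [0.001, 0.0, -1.0]]
wrist_force: [-0.2, 0.9, 0.7]
opening: 87.3
gripper_force: 0.0
t: 3.23
ee_pos: [519.2, -223.1, 239.2]
tcp_rot: [[0.735, 0.275, 0.62], [0.205, -0.961, 0.183], [0.646, -0.007, -0.763]]
wrist_force: [-0.4, -0.1, -1.6]
opening: 87.0
gripper_force: 0.0
3.2333 [-0.43049067 -0.3310612   0.97003818  2.09537204 -0.34820749  0.78677796
 -0.52386172]
321.0280615614847 225.21410693587305
```

View pics/w1.png

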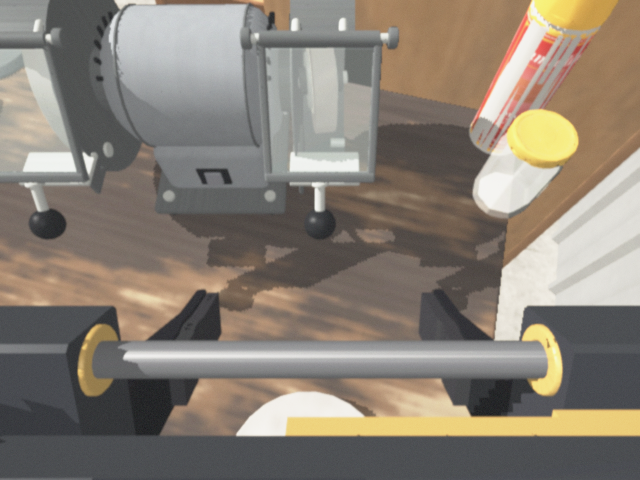

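The wrist view shows the worn-side knob at (320,223), against a predicted (321,225), and the left knob at (46,224). The rails are parallel to the image rows, so the yaw is right. I can also see the small wheel behind the right shield.

```bash
python3 - <<'E'
from plan import *
s=bot.observe();p=np.array(s['ee_pos']);R=np.array(s['tcp_rot'])
d=cap('wrist');a=cap('side')
def cen(d,u,v):
    g=d['image'][v-25:v+25,u-25:u+25].max(2); m=(g<45).astype(np.uint8); n,l,st,c=cv2.connectedComponentsWithStats(m); i=1+st[1:,4].argmax(); print(st[i]); return c[i]+[u-25,v-25]
c1=cen(d,320,222);c2=cen(a,388,312);print(c1,c2)
r1,r2=ray(d,*c1),ray(a,*c2);A=np.c_[r1,-r2];x=np.linalg.lstsq(A,a['eye']-d['eye'],rcond=None)[0]
P,Q=d['eye']+x[0]*r1,a['eye']+x[1]*r2;print(P,Q,pt(d,*c1,119))
k=pt(d,*c1,119);print('tool-frame delta',R.T@(k-p)/40)
E
```

```text
[34 23  1  1  1]
[  0  11  20  32 149]
[329. 220.] [372.27516779 312.33557047]
[ 593.61326801 -208.84540218  177.98072683] [ 562.7937311  -212.08082533  162.01120123] [ 623.41110014 -201.57005103  119.        ]
tool-frame delta [0.01696398 0.21718341 4.02640161]
```

```bash
python3 - <<'E'
from plan import *
s=bot.observe();p=np.array(s['ee_pos']);R=np.array(s['tcp_rot'])
d=cap('wrist');a=cap('side')
c1,c2=(320,223.5),(388,312)
r1,r2=ray(d,*c1),ray(a,*c2);A=np.c_[r1,-r2];x=np.linalg.lstsq(A,a['eye']-d['eye'],rcond=None)[0]
print(d['eye']+x[0]*r1,a['eye']+x[1]*r2,pt(d,*c1,119),pt(d,*c1),pt(d,46,224,119))
k=pt(d,*c1,119);print('tool-frame delta',R.T@(k-p)/40)
E
```

```text
[ 622.60851909 -195.15426602  119.02353662] [ 616.10696834 -195.24800816  115.83149704] [ 622.62002715 -195.15096384  119.        ] [ 616.45635559 -196.91959684  131.60611527] [556.47654545  31.51431661 119.        ]
tool-frame delta [-0.06802841  0.0244278   4.06137235]
```

```bash
python3 -m inch '0 0 0.7 0 0 0 0; 0 0 0.7 0 0 0 0; 0 0 0.7 0 0 0 0; 0 0 0.5 0 0 0 0; 0 0 0.4 0 0 0 0; 0 0 0 0 0 0 0'
python3 - <<'E'
from plan import *
s=bot.observe();p=np.array(s['ee_pos']);R=np.array(s['tcp_rot']);print(R.T@(np.array([621,-195.5,119])-p)/40)
cap('wrist','w2.png')
E
```

```text
t: 3.98
ee_pos: [591.4, -197.9, 154.2]
tcp_rot: [[0.743, 0.286, 0.605], [0.22, -0.958, 0.184], [0.632, -0.004, -0.775]]
wrist_force: [0.2, 1.4, -0.5]
opening: 87.0
gripper_force: 0.0
[0.00595457 0.15857507 1.13990261]
```

View pics/w2.png

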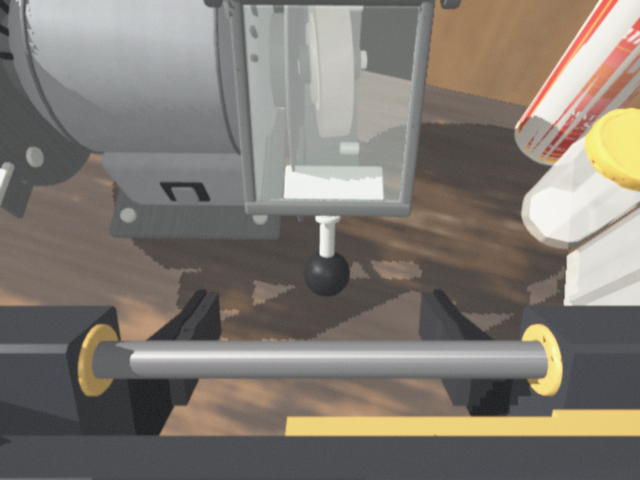

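The knob now sits at (327,272), about 5 mm right of the finger midline. I'll correct that, advance the last 45 mm and close.

```bash
python3 -m inch '0 0.13 0.3 0 0 0 0; 0 0 0.3 0 0 0 0; 0 0 0.3 0 0 0 0; 0 0 0.24 0 0 0 0; 0 0 0 0 0 0 0'
python3 - <<'E'
from plan import *
s=bot.observe();p=np.array(s['ee_pos']);R=np.array(s['tcp_rot']);print(R.T@(np.array([621,-195.5,119])-p),s['joint_pos'])
cap('wrist','w3.png')
E
```

```text
t: 4.45
ee_pos: [619.5, -197.4, 124.5]
tcp_rot: [[0.738, 0.281, 0.613], [0.212, -0.96, 0.186], [0.641, -0.007, -0.768]]
wrist_force: [0.2, -0.1, -0.3]
opening: 86.9
gripper_force: 0.0
[-2.02762915 -1.39163625  5.52084771] [-0.46431832  0.30067583  1.09217247  2.07305691 -1.22415479  0.81935513
  0.10686976]
```

View pics/w3.png

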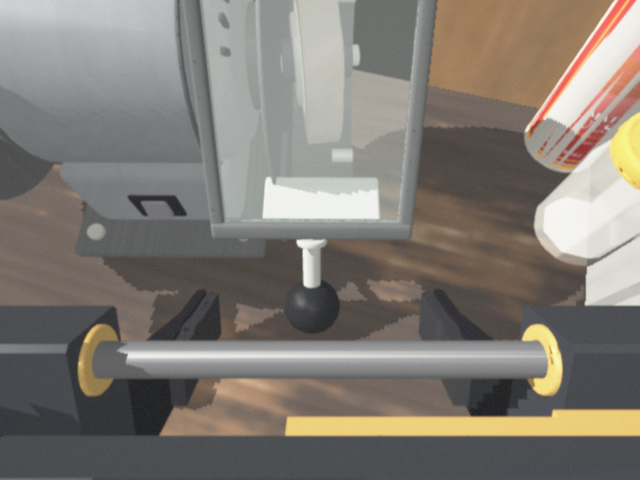

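```bash
python3 - <<'E'
from plan import *
s=bot.observe();p=np.array(s['ee_pos']);R=np.array(s['tcp_rot']);d=cap('wrist')
def pr(q):
    c=d['rotation'].T@(q-d['eye']);return d['cx']-d['f']*c[0]/c[2],d['cy']+d['f']*c[1]/c[2]
for z in(0,5,10,19):print(z,pr(p+R[:,2]*z))
P=pt(d,312,305);r=ray(d,312,305);r/=np.linalg.norm(r);print(R.T@(P+13.5*r-p),P+13.5*r, d['f'])
E
```

```text
0 (np.float64(318.4139880529802), np.float64(295.2443768951626))
5 (np.float64(318.43825424201094), np.float64(291.1994939783922))
10 (np.float64(318.46138208739796), np.float64(287.34435930564746))
19 (np.float64(318.500388907145), np.float64(280.8423898933067))
[-7.08988716 -3.1835725   4.41930246] [ 615.7300501  -195.76112528  117.22602529] 407.6277140180228
```

Measured against the pad centre, the ball is off by about -6 mm in x, -3 mm in y and +4 mm in z. I'll correct that and close.

```bash
python3 -m inch '-0.15 -0.07 0.1 0 0 0 0; 0 0 0 0 0 0 0; 0 0 0 0 0 0 1; 0 0 0 0 0 0 1; 0 0 0 0 0 0 1; 0 0 0 0 0 0 1; 0 0 0 0 0 0 1; 0 0 0 0 0 0 1'
python3 -c "
from h import *
s=bot.observe();print(s['joint_pos'],s['qvel'])"
```

```text
t: 5.22
ee_pos: [616.3, -195.7, 116.5]
tcp_rot: [[0.739, 0.28, 0.613], [0.211, -0.96, 0.185], [0.64, -0.007, -0.768]]
wrist_force: [0.4, 0.2, -0.8]
opening: 54.9
gripper_force: 0.0
[-0.44515048  0.29822048  1.06589727  2.08750133 -1.23655182  0.80339916
  0.12478883] [ 0.00323578  0.00176172 -0.00382978  0.00221379 -0.00049776 -0.00064518
  0.00284009]
```

```bash
python3 -m inch '0 0 0 0 0 0 1; 0 0 0 0 0 0 1; 0 0 0 0 0 0 1; 0 0 0 0 0 0 1; 0 0 0 0 0 0 1; 0 0 0 0 0 0 1; 0 0 0 0 0 0 1; 0 0 0 0 0 0 1; 0 0 0 0 0 0 1; 0 0 0 0 0 0 1'
python3 - <<'E'
from plan import *
s=bot.observe();p=np.array(s['ee_pos']);R=np.array(s['tcp_rot'])
_,gx,gy=target(.281,0);z=np.array([0,0,1])
pts=[p+140*((-np.cos(a)+np.cos(.873))*gx+(np.sin(.873)-np.sin(a))*z) for a in .873-np.arange(1,13)*.873/12]
for i in range(12):
    q=pts[i]; o=p if i==0 else pts[i-1]; print(np.round(R.T@(q-o)/40,3),np.round(q))
E
```

```text
t: 6.05
ee_pos: [616.3, -195.7, 116.5]
tcp_rot: [[0.739, 0.28, 0.613], [0.211, -0.96, 0.185], [0.64, -0.007, -0.768]]
wrist_force: [-0.5, -0.2, 1.0]
opening: 0.6
gripper_force: 0.0
[-0.036 -0.002 -0.252] [ 609. -198.  123.]
[-0.018 -0.002 -0.254] [ 602. -200.  131.]
[ 0.001 -0.002 -0.255] [ 596. -202.  138.]
[ 0.019 -0.002 -0.254] [ 590. -203.  147.]
[ 0.038 -0.002 -0.252] [ 585. -205.  155.]
[ 0.056 -0.002 -0.248] [ 581. -206.  165.]
[ 0.074 -0.002 -0.244] [ 577. -207.  174.]
[ 0.091 -0.002 -0.238] [ 574. -208.  184.]
[ 0.109 -0.002 -0.23 ] [ 571. -209.  193.]
[ 0.125 -0.002 -0.222] [ 570. -209.  203.]
[ 0.141 -0.002 -0.212] [ 569. -209.  214.]
[ 0.156 -0.002 -0.201] [ 568. -210.  224.]
```

The fingers shut to 0.6 mm, so I missed the ball. I'll look before doing anything else.

```bash
python3 - <<'E'
from h import *
d=cap('wrist');b=cap('side');x=b['image'][230:350,320:480]
cv2.imwrite('pics/w4.png',np.hstack([cv2.resize(d['image'],(400,300)),cv2.resize(x,(400,300),interpolation=2)]))
E
```

```text
(no output)
```

View pics/w4.png

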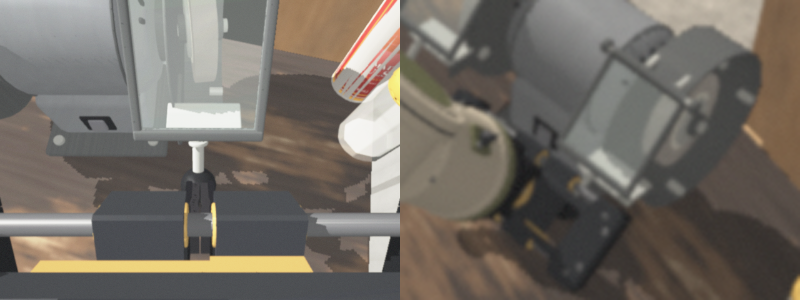

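```bash
python3 - <<'E'
from h import *
d=cap('wrist');x=d['image'][200:400,220:420]
D=d['depth'][200:400,220:420]
v=cv2.convertScaleAbs(x,alpha=2.0,beta=10)
dd=cv2.applyColorMap(np.clip((D-80)*1.2,0,255).astype(np.uint8),2)
cv2.imwrite('pics/w5.png',np.hstack([cv2.resize(v,(400,400),interpolation=2),cv2.resize(dd,(400,400),interpolation=0)]))
print(d['hand_eye'])
for r in range(260,345,6): print(r,np.round(d['depth'][r,296:348:4]))
E
```

```text
[[-3.57686122e-04  9.59233649e-01  2.82614010e-01  7.72331513e+01]
 [ 9.99999863e-01  4.50882069e-04 -2.64725653e-04  5.19480581e-01]
 [-3.81359344e-04  2.82613877e-01 -9.59233679e-01 -1.80415831e+02]
 [ 0.00000000e+00  0.00000000e+00  0.00000000e+00  1.00000000e+00]]
260 [328. 328. 327. 184. 180. 180. 180. 182. 327. 327. 327. 328. 327.]
266 [326. 326. 325. 323. 181. 181. 181. 183. 326. 326. 325. 326. 326.]
272 [323. 322. 188. 187. 182. 182. 183. 185. 187. 190. 323. 324. 325.]
278 [189. 185. 185. 183. 183. 181. 183. 183. 184. 185. 187. 322. 320.]
284 [185. 183. 182. 182. 180. 182. 181. 181. 182. 183. 184. 188. 320.]
290 [183. 173. 173. 181. 180. 180. 181. 180. 181. 172. 173. 172. 189.]
296 [183. 166. 167. 170. 170. 171. 180. 170. 170. 167. 168. 167. 188.]
302 [185. 162. 161. 165. 165. 164. 179. 164. 164. 162. 161. 161. 189.]
308 [ 93. 155. 155. 159. 159. 158. 180. 159. 160. 160. 156. 155.  95.]
314 [ 90. 152. 151. 155. 153. 154. 182. 153. 155. 155. 152. 150.  91.]
320 [ 87. 146. 149. 150. 149. 149. 185. 150. 149. 149. 145. 146.  88.]
326 [ 86.  89. 145. 146. 145. 144. 305. 144. 146. 144. 141.  88.  86.]
332 [ 86.  86. 138. 141. 141. 141. 305. 140. 141. 140. 138.  86.  83.]
338 [ 84.  86. 134. 136. 135. 138. 303. 137. 137. 137. 133.  84.  83.]
344 [83. 87. 87. 88. 88. 88. 88. 87. 88. 88. 88. 83. 82.]
```

View pics/w5.png

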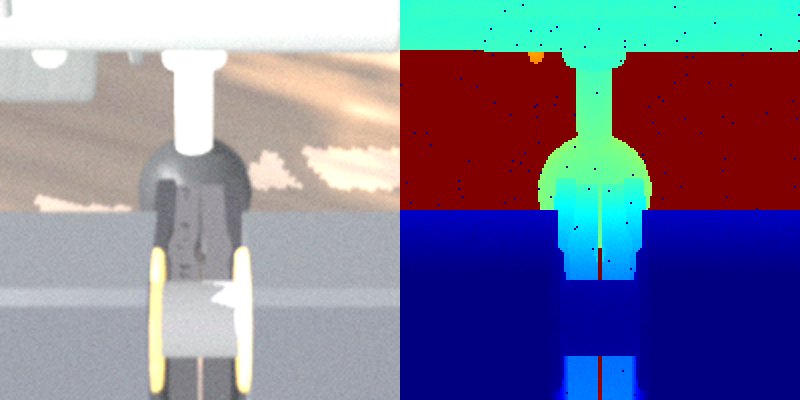

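```bash
python3 - <<'E'
from h import *
d=cap('wrist');H=np.array(d['hand_eye'])
s=bot.observe();print(s['ee_pos'],d['cx'],d['cy'])
def tl(u,v,Z):
    return (H@np.r_[np.array([(u-d['cx'])/d['f'],-(v-d['cy'])/d['f'],-1])*Z,1])[:3].round(1)
for u,v in((308,292),(312,300),(312,326),(308,338)):print('finger',tl(u,v,np.median(d['depth'][v-1:v+2,u-1:u+2])))
# sphere fit on ball pixels
u,v=np.meshgrid(np.arange(288,348),np.arange(270,304));Z=d['depth'][270:304,288:348]
m=(Z>177)&(Z<200)&((v>276));P=np.array([tl(a,b,c) for a,b,c in zip(u[m],v[m],Z[m])])
from scipy.optimize import least_squares
r=least_squares(lambda c:np.linalg.norm(P-c,axis=1)-13.5,[0,0,25],loss='soft_l1');print('ball',r.x,m.sum(),np.abs(r.fun).mean())
E
```

```text
[ 616.28126184 -195.65757416  116.47135876] 319.58655216559106 246.93609883062817
finger [  9.9  -4.4 -19.6]
finger [  9.4  -2.5 -26.9]
finger [  9.2  -2.2 -49.1]
finger [  9.6  -3.3 -58.4]
ball [ 0.72767235 -0.68906941 -1.90913046] 873 0.3567863784164213
```

The depth data explains the miss. The ball is centred at tool (0.7,-0.7,-2), but the fingertips actually end near tool z = -18, so it lies just beyond them. I'll open, advance about 35 mm in steps while watching the joints, and close again.

```bash
python3 -m inch '0 0 0 0 0 0 0; 0 0 0 0 0 0 0; 0 0 0 0 0 0 0; 0 0 0 0 0 0 0; 0 0 0 0 0 0 0; 0 0 0 0 0 0 0; 0 0 0 0 0 0 0; 0 0 0 0 0 0 0; 0 0 0 0 0 0 0; 0 0 0 0 0 0 0'
python3 -m inch '0 0 0.15 0 0 0 0; 0 0 0.15 0 0 0 0; 0 0 0 0 0 0 0'
python3 -c "
from h import *
s=bot.observe();print(s['joint_pos'])"
```

```text
t: 7.08
ee_pos: [616.3, -195.7, 116.5]
tcp_rot: [[0.739, 0.28, 0.613], [0.211, -0.96, 0.185], [0.64, -0.007, -0.768]]
wrist_force: [-0.5, 0.8, -0.6]
opening: 59.1
gripper_force: 0.0
t: 7.33
ee_pos: [623.8, -192.8, 106.7]
tcp_rot: [[0.739, 0.281, 0.613], [0.211, -0.96, 0.185], [0.64, -0.008, -0.768]]
wrist_force: [0.2, -0.0, -0.3]
opening: 79.4
gripper_force: 0.0
[-0.36982024  0.30405983  0.96725027  2.08015588 -1.24847924  0.77433446
  0.13219292]
```

```bash
python3 -m inch '0 0 0.15 0 0 0 0; 0 0 0.15 0 0 0 0; 0 0 0.15 0 0 0 0; 0 0 0.12 0 0 0 0; 0 0 0 0 0 0 0'
python3 - <<'E'
from h import *
s=bot.observe();print(s['joint_pos'])
d=cap('wrist','w6.png');b=cap('side');x=b['image'][230:350,320:480]
cv2.imwrite('pics/w6.png',np.hstack([cv2.resize(d['image'],(400,300)),cv2.resize(x,(400,300),interpolation=2)]))
H=np.array(d['hand_eye'])
def tl(u,v,Z): return (H@np.r_[np.array([(u-d['cx'])/d['f'],-(v-d['cy'])/d['f'],-1])*Z,1])[:3].round(1)
for c in(290,305,318,332,345): print([ (r,tl(c,r,d['depth'][r,c]).tolist()) for r in(300,315,330)])
E
```

```text
t: 7.75
ee_pos: [637.6, -189.1, 89.3]
tcp_rot: [[0.739, 0.28, 0.613], [0.21, -0.96, 0.185], [0.64, -0.008, -0.768]]
wrist_force: [0.1, 0.3, -0.5]
opening: 86.6
gripper_force: 0.0
[-0.20888358  0.31256617  0.76243649  2.06218372 -1.25717983  0.71189666
  0.13993774]
[(300, [-40.0, -20.3, 85.0]), (315, [9.2, -10.6, -40.3]), (330, [5.0, -10.4, -44.2])]
[(300, [13.8, -5.0, -36.7]), (315, [10.8, -4.8, -43.5]), (330, [7.7, -4.7, -49.2])]
[(300, [17.0, -0.0, -44.1]), (315, [11.4, -0.0, -44.9]), (330, [7.3, -0.0, -48.6])]
[(300, [13.6, 5.3, -36.4]), (315, [10.9, 5.1, -43.8]), (330, [77.2, 0.5, -180.4])]
[(300, [-39.5, 18.4, 83.8]), (315, [8.6, 10.2, -39.1]), (330, [4.9, 10.0, -44.0])]
```

View pics/w6.png

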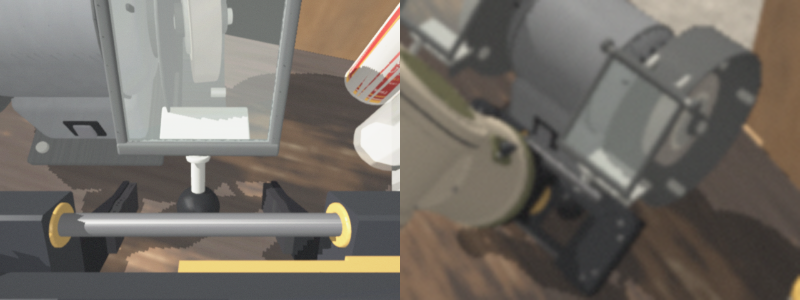

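The ball is now between the fingers, about 17 mm inside the tips and centred. Closing.

```bash
python3 -m inch '0 0 0 0 0 0 1; 0 0 0 0 0 0 1; 0 0 0 0 0 0 1; 0 0 0 0 0 0 1; 0 0 0 0 0 0 1; 0 0 0 0 0 0 1; 0 0 0 0 0 0 1; 0 0 0 0 0 0 1; 0 0 0 0 0 0 1; 0 0 0 0 0 0 1'
python3 -m inch '0 0 0 0 0 0 1; 0 0 0 0 0 0 1; 0 0 0 0 0 0 1; 0 0 0 0 0 0 1; 0 0 0 0 0 0 1; 0 0 0 0 0 0 1; 0 0 0 0 0 0 1'
```

```text
t: 8.68
ee_pos: [637.6, -189.2, 89.8]
tcp_rot: [[0.739, 0.28, 0.613], [0.211, -0.96, 0.185], [0.64, -0.007, -0.768]]
wrist_force: [-2.1, 4.6, 0.6]
opening: 28.3
gripper_force: 3.5
t: 9.27
ee_pos: [637.4, -188.1, 89.6]
tcp_rot: [[0.739, 0.282, 0.613], [0.211, -0.959, 0.187], [0.64, -0.009, -0.768]]
wrist_force: [-4.1, 3.5, 3.2]
opening: 25.1
gripper_force: 30.0
```

```bash
python3 -m inch '-0.035 0 -0.25 0 0 0 1; -0.02 0 -0.255 0 0 0 1; 0 0 -0.255 0 0 0 1; 0.02 0 -0.255 0 0 0 1; 0.04 0 -0.25 0 0 0 1; 0 0 0 0 0 0 1'
python3 - <<'E'
from plan import *
s=bot.observe();p=np.array(s['ee_pos']);R=np.array(s['tcp_rot']);print(s['joint_pos'])
p0=np.array([637.5,-189,89.7]);gx=target(.281,0)[1]
v=p-p0;X=-np.cos(.873)*140+v@gx;Zz=-np.sin(.873)*140+v[2];print(np.hypot(X,Zz),.873-np.arctan2(-Zz,-X))
E
```

```text
t: 9.77
ee_pos: [605.9, -196.9, 129.3]
tcp_rot: [[0.738, 0.282, 0.612], [0.211, -0.959, 0.188], [0.641, -0.01, -0.768]]
wrist_force: [-1.7, 3.4, -2.0]
opening: 25.3
gripper_force: 30.0
[-0.25390618  0.17716857  0.83522774  2.08862404 -1.07806058  0.72831902
  0.02469359]
139.95543021100286 0.36808827453335435
```

```bash
python3 -m inch '0.055 0 -0.25 0 0 0 1; 0.075 0 -0.245 0 0 0 1; 0.09 0 -0.24 0 0 0 1; 0.11 0 -0.23 0 0 0 1; 0.125 0 -0.22 0 0 0 1; 0.14 0 -0.21 0 0 0 1; 0.155 0 -0.2 0 0 0 1; 0 0 0 0 0 0 1; 0 0 0 0 0 0 1'
cat > chk.py <<'E'
from plan import *
s=bot.observe();p=np.array(s['ee_pos']);R=np.array(s['tcp_rot']);print(s['joint_pos'])
p0=np.array([637.5,-189,89.7]);_,gx,gy=target(.281,0)
v=p-p0;X=-np.cos(.873)*140+v@gx;Zz=-np.sin(.873)*140+v[2];print(np.hypot(X,Zz),.873-np.arctan2(-Zz,-X),v@gy)
print('left',R.T@(-(140+X)*gx+[0,0,-Zz]-(v@gy)*gy)/40)
E
python3 chk.py
```

```text
t: 10.52
ee_pos: [589.1, -201.6, 196.4]
tcp_rot: [[0.739, 0.283, 0.611], [0.212, -0.959, 0.189], [0.64, -0.01, -0.769]]
wrist_force: [-2.2, 6.1, -1.2]
opening: 25.0
gripper_force: 30.0
[-3.11105789e-01  4.04778720e-04  8.70183888e-01  2.04918878e+00
 -7.80394808e-01  7.59755923e-01 -2.36797094e-01]
139.9344870195717 0.86886051808192 1.2789270718586345
left [ 0.00803132  0.03181364 -0.01257641]
```

```bash
python3 - <<'E'
from h import *
d=cap('wrist');b=cap('side');x=b['image'][215:335,320:480]
cv2.imwrite('pics/f.png',np.hstack([cv2.resize(d['image'],(400,300)),cv2.resize(x,(400,300),interpolation=2)]))
P=[]
for r in range(0,330,12):
    for c in (316,): print(r,c,d['image'][r,c],pt(d,c,r).round(0))
g=[np.r_[pt(d,c,r)] for r in range(0,330,4) for c in range(150,500,4)]
g=np.array(g);gx=np.array([np.cos(.281),np.sin(.281),0]);m=(g[:,2]>210)&(g[:,2]<245);X=g[m]@gx
print(m.sum(),np.polyfit(X,g[m][:,2],1),X.min(),X.max())
E
```

```text
0 316 [144 150 143] [ 760. -150.  218.]
12 316 [144 147 142] [ 752. -152.  216.]
24 316 [139 142 139] [ 743. -155.  215.]
36 316 [139 140 138] [ 735. -157.  214.]
48 316 [138 139 138] [ 729. -159.  211.]
60 316 [136 136 134] [ 700. -168.  230.]
72 316 [149 153 147] [ 694. -170.  227.]
84 316 [206 216 213] [ 686. -172.  227.]
96 316 [208 218 214] [ 679. -174.  228.]
108 316 [206 216 213] [ 672. -176.  227.]
120 316 [200 210 206] [ 666. -178.  226.]
132 316 [199 208 203] [ 658. -181.  227.]
144 316 [196 205 199] [ 651. -183.  228.]
156 316 [194 203 198] [ 645. -184.  227.]
168 316 [175 182 175] [ 638. -187.  228.]
180 316 [174 181 173] [ 632. -188.  227.]
192 316 [175 179 173] [ 626. -190.  227.]
204 316 [215 221 215] [ 620. -192.  227.]
216 316 [242 244 244] [ 615. -193.  226.]
228 316 [146 145 144] [ 607. -196.  231.]
240 316 [245 246 246] [ 602. -197.  231.]
252 316 [247 247 247] [ 598. -198.  228.]
264 316 [247 247 247] [ 593. -200.  228.]
276 316 [247 247 247] [ 587. -202.  229.]
288 316 [247 247 247] [ 583. -203.  229.]
300 316 [60 55 55] [ 576. -205.  235.]
312 316 [67 66 62] [ 571. -207.  238.]
324 316 [72 72 72] [ 567. -208.  239.]
2900 [-6.41297236e-02  2.63719453e+02] 484.0645026687602 689.9229332611698
```

View pics/f.png

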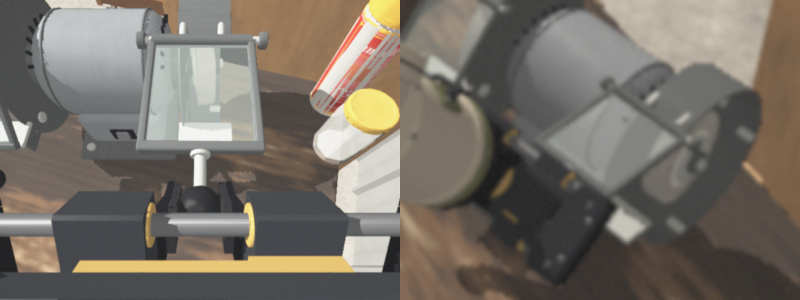

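The right shield is level: plate depth reads z of about 227 mm from its rear edge to its front rail. The ball is held between the pads at about (198,200), and the left shield is still down. I'll hold briefly, check that it stays, and hand in.

```bash
python3 -m inch '0 0 0 0 0 0 1; 0 0 0 0 0 0 1; 0 0 0 0 0 0 1; 0 0 0 0 0 0 1; 0 0 0 0 0 0 1; 0 0 0 0 0 0 1'; python3 chk.py; python3 -c "
from h import *
print(job.close_job())"
```

```text
t: 11.12
ee_pos: [589.1, -201.7, 195.8]
tcp_rot: [[0.739, 0.283, 0.611], [0.212, -0.959, 0.189], [0.639, -0.01, -0.769]]
wrist_force: [-1.4, 6.1, -1.6]
opening: 25.1
gripper_force: 30.0
[-3.10976760e-01  1.54871175e-03  8.70085076e-01  2.04938530e+00
 -7.80956899e-01  7.59435406e-01 -2.36517100e-01]
139.96001967080522 0.8647103347192218 1.2541139177675389
left [ 0.0177314   0.03104938 -0.02338996]
the job is handed in; nothing more can be done
None
```

The worn wheel is on the right; its shield is up and level (about 0.865 rad against the 0.873 asked, by the arm's position), still held by its knob, and I handed the job in at about 11 s; the left shield is still down, and I moved nothing on the bench.

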